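# Unlock and lift out the sample cassette

### The job

The white sample cassette is locked in its docking station. Press the station's yellow spring pedal down to its stop so that the red lock bolt slides off the cassette, let the pedal come up again, then pinch the cassette's two opposed green side catches together, and lift the cassette straight up and level until it hangs about 12 cm above its seat. Finish while still holding it there, still and level, with both catches pinched in, and leave the other things on the worktop alone.

Things in the scene. Friction and masses are not known exactly. Their poses are not given: they have to be found in the camera images.
- dock: Fixed docking station, aluminium base 12 mm thick, x = -175 to 91, 116 mm wide, grey fittings. Origin on the worktop under the middle of the seated cassette; x runs from the pedal end (-x, nearer the robot) to the rear, y left, z up. Beside the cassette, keeper lips (34 mm long in x, from y = +-37 to +-52 mm, z = 31.5 to 39.5 mm) hold down the catches' teeth; nothing there is higher than 40 mm.
- pedal_pad (a point): Point to press, on top of the yellow pedal plate (50 mm wide), on its middle line, 50 mm from the hinge; moves with it. The plate ends 71 mm from the hinge, about 47 mm of it ahead of the hood. Hinge axis along the dock's y at x = -100, z = 20 mm of the dock. This point is near x = -145, z = 41 mm of the dock at rest, x = -150, z = 23 mm fully down.
- dock_hood (a point): Middle of the top of the grey hood over the bolt and the pedal's hinge: the hood spans x = -124 to -83 mm of the dock, is 92 mm wide in y, top at z = 63 mm.
- pedal (a joint): Pedal angle, rad: 0 = up (rest, sloping 0.38 rad up towards the robot), 0.38 = fully down on its stop, plate level. A spring brings it back up; about 10 N at the pad hold it fully down.
- bolt (a joint): Red lock bolt, a slide whose four hooks lie over four lugs low on the cassette's sides; travel in m: 0 = hooked 6.5 mm over the lugs, lifting blocked; 0.010 or more = clear; end of travel 0.013. The pedal pushes it towards the robot by a hidden crank (fully down gives about 0.012); it stays there by friction when the pedal rises.
- cassette: White sample cassette, loose, about 0.27 kg. Origin under its centre; axes as the dock's when seated, 12 mm above the worktop. Foot plate 150 (x) x 43 (y) x 8 mm (56 over its lugs); two fixed white capped cups (41 mm across, tops at z = 35 mm, at x = +-42.5 mm); in the middle an upright grip block 31 (x) x 44 (y) mm, top at z = 91 mm, with a green catch in each of its two y faces.
- catch_left_pad (a point): Middle of the outer face of the green catch on the cassette's +y side, at y = +28.5, z = 69 mm of the cassette when out. The catch is 14.5 mm wide in x; its pressing face runs from z = 30 to 83 mm. The two are 57 mm apart over their outer faces at rest, 44 mm when flush with the grip block.
- catch_right_pad (a point): The same on the -y side (y = -28.5 mm).
- catch_left (a joint): Travel of the left catch in m: 0 = out (its tooth, 4 mm under the keeper lip, locks the cassette down), 0.0065 = pressed flush with the grip block, 0.0075 = limit. It springs out again when let go; 3 N to start, about 6 N flush.
- catch_right (a joint): The same for the right catch.
- jar_blue: Bystander: white jar with blue screw cap, 62 mm across, 92 high; origin under its centre.
- vial_brown: Bystander: amber vial with black cap, 30 mm across, 64 high; origin under its centre.
- vial_clear: Bystander: clear vial with white cap, 27 mm across, 58 high; origin under its centre.
- timer: Bystander: white bench timer, 60 x 70 x 20 mm; origin under its centre.

How it is judged:
By the outcome, as a careful person would: the job done as asked, in the order asked, and still so for the second after the job is handed in, while the arm keeps its last pose, push and grip.
It also fails if it takes over 38 s, if anything falls off the work surface, if the arm or the gripper's body presses on something with over 40 N, if the wrist force passes 120 N, or if a joint passes its speed limit or range.

### The arm

A 7-joint arm with a two-finger parallel gripper is mounted at the origin on a cart in front of the work surface, level with it; the furniture and walls round the work are solid. World frame = base frame: x ahead of the robot, y to its left, z up, the work surface at z = 0. Lengths are in m, angles in rad, forces in N, time in s.
With the tool pointing down it reaches from about 0.425 to 1.025 m from the base axis. Payload 9.4 kg.
Tool frame: the origin (TCP) lies midway between the tips of the shut fingers; the grasp point (between the pads) lies 19 mm behind it; z points along the fingers, y is the line along which they close (so a half turn about z gives the same grasp; the last joint's range is limited). The gripper opens to 85 mm and grips with 20 to 120 N. Pads are 22 mm wide; open, the fingers measure 114 mm over their backs; the gripper's body (76 mm by 85 mm) begins 54 mm behind the grasp point. The pads swing forward as they close: fully open they stand 13 mm farther back than shut.
Start: joints at [1.272, 0.599, -0.003, 1.599, 0.002, 0.943, -0.08], TCP at [0.159, -0.707, 0.231] pointing down, gripper open.
Joint ranges: [-2.57, 2.57], [-0.35, 1.97], [-1.29, 1.29], [0.11, 2.56], [-1.05, 4.19], [0.11, 1.86], [-2.63, 2.63]. Speed limits (rad/s): [2.22, 2.22, 3.01, 3.01, 3.14, 3.14, 3.14].

### API

Orientations are given as a unit quaternion [x, y, z, w].
In Python, from rig import r gives the robot as it stands.
- The arm moves only by the tool servo_tool, never from a script. Its argument "rows" is a list that holds one entry, the list of rows, each a list of 5 numbers: the opening, from 0 (shut) to 1 (fully open), then the shift along the tool's x, y, z in m, then the turn about the tool's z in degrees. A call has 1 to 5 rows; each row shifts and turns the commanded pose from where the row before left it, along the tool's axes as they then stand; what a row does not reach is not made up. A row lasts 1/12 s, in which the tool goes at most 41.7 mm and 7.16 degrees, less where a joint would pass 70% of its speed; a pose out of reach is approached as far as the arm can. A call with a gripper value outside its range is refused whole. The fingers move at their own pace and stop on an object; "newtons" is the grip in N (left out, the last holds). Time passes only in rows, so rows that do not move let the fingers close. It gives the time, the measured TCP pose, the force, the opening and the grip force at its end, in the units of the state.
- r.read_state(): the state, without advancing time (a new reading comes with each control period).
- r.grab_frame(name): name is "scene" or "top" or "wrist"; returns a dict with "frame" (480x640x3 uint8, red, green, blue), "z_map" (480x640 float32, m along the optical axis (not along the pixel's ray), 0 where there is no reading), "camera_matrix" (3x3 intrinsics, pixels), "extrinsics" (4x4, takes a point from camera to world coordinates); the wrist camera has in their place "tool_from_camera" (4x4, takes a point from camera to tool coordinates, whose origin is the TCP and whose axes are the flange's). Camera axes: x right, y down, z forward; pixel columns grow to the right and rows downward; lengths in m; the calibration is good to about 2 mm. A picture is of the moment at which its call begins: read the wrist's pose just before it.
- r.hand_in(): hands the job in; it is judged then, once.
Trained networks look in a picture, given as the dict that the camera call returned (one of the last four; its "shot" number tells which), for a name from the list of things; names that differ only in an ending like _2 or _b are one class to them, and where a whole thing is asked for, a point or a joint stands for the part that bears it (a point fixed in the world has none). Each returns a list of dicts, best first, with "conf" (0 to 1); they miss things now and then, are a little off and sometimes report something else, mostly with a low value. They report only what shows in the picture. A call takes as long as a camera call.
- r.boxes_of(picture, thing): "position" ([x, y, z] in m, in world coordinates, good to about 4 mm: the middle of the surface that is visible of it).
- r.masks_of(picture, thing): "pixels" (480x640 bool, what is visible of it).
- r.pinpoint(picture, thing): "position" ([x, y, z] in m, in world coordinates, good to about 4 mm: a listed point, or the origin of a listed thing).
The state is a dict: "time": time; "q": joint angles; "dq": joint speeds; "joint_torque": joint torques, N m; "ee_pos": TCP position; "tool_rot": TCP orientation; "force": force on the tool from outside, world axes, zero at the start; "moment": the same for the moment, N m; "gripper_width": opening from 0.0 (shut) to 1.0 (fully open); "finger_force": force on a finger pad.
Only numpy, scipy, OpenCV 4.12 (cv2) and the standard library are available. Lean on these libraries where they do the work, as an engineer would, in place of code of your own. Each camera call takes 0.05 s, during which the arm holds its last target. There are 200 camera calls.

## Working session

There is one attempt and no reset: what is moved stays moved. The work goes in short steps, Python scripts to look and compute and a tool call to move; the robot and the scene stay as the last step left them, time stands still between calls to the robot, and variables do not carry over. Pictures are saved under pics/ and viewed, at most 10 in all, crops included, and the job is handed in when it is done.

Besides the shell and the picture viewer there is one more tool, called after "Request:" as name(argument=value, ...) on one line, values as JSON. servo_tool: Moves the arm, as the interface text tells. Its arguments: {"type":"object","properties":{"rows":{"type":"array"},"newtons":{"type":"number"}},"required":["rows"]}

```bash
mkdir -p pics
cat > h.py <<'E'
from rig import r
import numpy as np, cv2
from scipy.spatial.transform import Rotation as R
def st():
    s=r.read_state(); print('t',s['time'],'p',np.round(s['ee_pos'],4),'R',np.round(R.from_quat(s['tool_rot']).as_matrix(),3).tolist(),'F',np.round(s['force'],1),'w',s['gripper_width'],'ff',s['finger_force']); return s
def save(p,n): cv2.imwrite('pics/'+n+'.png',p['frame'][:,:,::-1])
E
python3 - <<'E'
from h import *
st()
for c in ['scene','top']:
    p=r.grab_frame(c); save(p,c+'1')
    for n in ['dock','pedal_pad','dock_hood','cassette','catch_left_pad','catch_right_pad','jar_blue','vial_brown','vial_clear','timer']:
        print(c,n,[(np.round(d['position'],4).tolist(),round(d['conf'],2)) for d in r.pinpoint(p,n)[:3]])
E
```

```text
t 0.0 p [ 0.1594 -0.7068  0.2304] R [[0.975, 0.22, -0.0], [0.22, -0.975, 0.002], [-0.0, -0.002, -1.0]] F [-0.6  0.2 -0.3] w 0.9979377720442087 ff 0.0
scene dock [([0.5885, 0.2817, -0.0012], 0.87)]
scene pedal_pad [([0.4458, 0.2786, 0.0395], 0.66)]
scene dock_hood [([0.489, 0.2827, 0.0664], 0.55)]
scene cassette [([0.5886, 0.2868, 0.0112], 0.88)]
scene catch_left_pad [([0.5909, 0.3116, 0.083], 0.46), ([0.6383, 0.4377, -0.0], 0.39)]
scene catch_right_pad [([0.5889, 0.2567, 0.0824], 0.51)]
scene jar_blue []
scene vial_brown []
scene vial_clear [([0.6373, 0.4353, 0.0036], 0.73)]
scene timer [([0.5245, 0.5236, 0.0015], 0.83), ([0.4855, 0.2808, 0.0659], 0.71)]
top dock [([0.5896, 0.2819, -0.0006], 0.73)]
top pedal_pad [([0.442, 0.2791, 0.0374], 0.82)]
top dock_hood [([0.4861, 0.281, 0.0631], 0.94)]
top cassette [([0.5888, 0.2808, 0.0137], 0.73)]
top catch_left_pad [([0.5864, 0.3132, 0.0827], 0.64)]
top catch_right_pad [([0.5907, 0.2501, 0.083], 0.45)]
top jar_blue [([0.747, 0.2142, 0.0064], 0.72)]
top vial_brown [([0.7535, 0.1521, -0.0007], 0.54), ([0.5868, 0.2828, 0.0002], 0.16)]
top vial_clear [([0.6401, 0.4418, -0.0017], 0.68), ([0.5921, 0.2506, 0.0823], 0.41)]
top timer [([0.5265, 0.5264, -0.0004], 0.61)]
```

View pics/scene1.png

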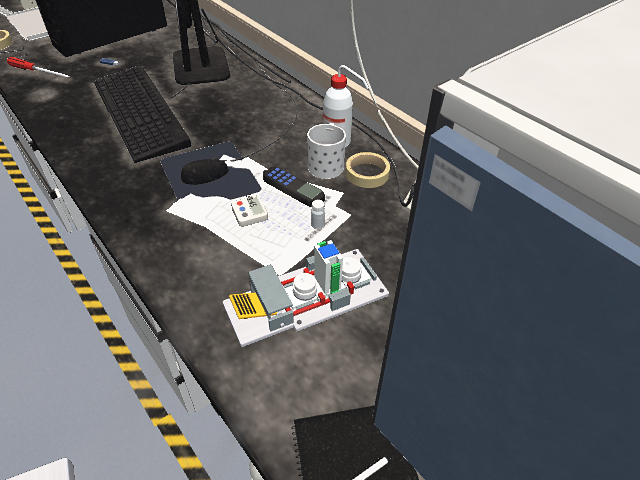

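View pics/top1.png

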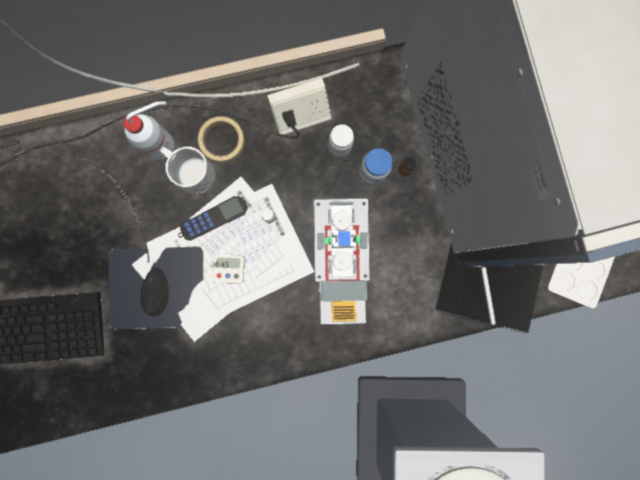

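The scene picture shows the dock with its yellow pedal (245,305), hood (270,285) and catches (335,275), and a tall cabinet on the right. In the top picture the dock's x axis points straight up (pedal 343,310, cassette 343,240). The blue jar is at (377,165), the brown vial at (407,167), the clear vial at (268,212) and the timer at (228,268). Next I'll measure the dock's yaw and the cabinet's extent.

Run:
```python
from h import *
p=r.grab_frame('top'); K=p['camera_matrix'];E=p['extrinsics'];z=p['z_map']
v,u=np.mgrid[:480,:640]
P=np.stack([(u-K[0,2])*z/K[0,0],(v-K[1,2])*z/K[1,1],z],-1)@E[:3,:3].T+E[:3,3]
P[z==0]=np.nan
print('cam',E[:3,3])
# obstacles
X,Y,Z=P[...,0],P[...,1],P[...,2]
for x0 in np.arange(0.2,1.0,.1):
    print(round(x0,1),[ (round(y0,1),round(float(np.nanmax(Z[m])),2)) for y0 in np.arange(-1,.7,.1) for m in [(abs(X-x0)<.05)&(abs(Y-y0)<.05)] if m.any()])
for n in ['dock','dock_hood','pedal_pad','cassette']:
    d=r.masks_of(p,n)
    if d:
        m=d[0]['pixels']&np.isfinite(Z); 
        if n=='dock_hood': m&=Z>.055
        q=P[m][:,:2].astype(np.float32); print(n,d[0]['conf'],m.sum(),cv2.minAreaRect(q), np.median(P[m],0))
m=(abs(X-.5)<.3)&(abs(Y-.28)<.1)&(Z>.058)&(Z<.067)&(X<.53)
print('hood by height',m.sum(),cv2.minAreaRect(P[m][:,:2].astype(np.float32)),P[m].mean(0))
m=(abs(X-.59)<.05)&(abs(Y-.28)<.05)&(Z>.09)
print('grip top',m.sum(),cv2.minAreaRect(P[m][:,:2].astype(np.float32)),P[m].mean(0))
m=(abs(X-.55)<.2)&(abs(Y-.28)<.08)&(Z>.008)&(Z<.2)
print('all',m.sum(),cv2.minAreaRect(P[m][:,:2].astype(np.float32)))
```

```text
cam [0.52215848 0.34206632 1.07603845]
0.2 [(np.float64(-0.8), -0.69), (np.float64(-0.7), -0.69), (np.float64(-0.6), -0.69), (np.float64(-0.5), -0.69), (np.float64(-0.4), -0.69), (np.float64(-0.3), -0.69), (np.float64(-0.2), -0.6), (np.float64(-0.1), 0.0), (np.float64(-0.0), -0.01), (np.float64(0.1), -0.01), (np.float64(0.2), -0.6), (np.float64(0.3), -0.7), (np.float64(0.4), -0.7), (np.float64(0.5), 0.0), (np.float64(0.6), 0.01)]
0.3 [(np.float64(-0.8), -0.69), (np.float64(-0.7), -0.7), (np.float64(-0.6), -0.69), (np.float64(-0.5), -0.69), (np.float64(-0.4), -0.69), (np.float64(-0.3), -0.7), (np.float64(-0.2), -0.69), (np.float64(-0.1), -0.7), (np.float64(-0.0), -0.7), (np.float64(0.2), 0.01), (np.float64(0.3), 0.01), (np.float64(0.4), 0.01), (np.float64(0.5), 0.01), (np.float64(0.6), 0.01)]
0.4 [(np.float64(-0.8), -0.69), (np.float64(-0.7), -0.7), (np.float64(-0.6), -0.69), (np.float64(-0.5), -0.69), (np.float64(-0.4), -0.7), (np.float64(-0.2), 0.01), (np.float64(-0.1), 0.02), (np.float64(-0.0), 0.03), (np.float64(0.1), 0.02), (np.float64(0.2), 0.05), (np.float64(0.3), 0.05), (np.fl
[... 1539 characters left out ...]
6867661476135), (0.04181167483329773, 0.050689153373241425), 5.425535678863525) [0.44264959 0.2749766  0.0424016 ]
cassette 0.59 1722 ((0.5870415568351746, 0.27946949005126953), (0.07135123014450073, 0.15476584434509277), 83.49674987792969) [0.58469373 0.28157765 0.04460987]
hood by height 893 ((0.4849116802215576, 0.27606648206710815), (0.0405128113925457, 0.091341532766819), 1.2243026494979858) [0.48439801 0.27562793 0.06350614]
grip top 344 ((0.5869354605674744, 0.2801791727542877), (0.029739985242486, 0.05739159882068634), 1.6623836755752563) [0.5867514  0.27980213 0.10129949]
all 6931 ((0.5826460123062134, 0.28207534551620483), (0.1403326690196991, 0.345232754945755), 85.10574340820312)
```

Run:
```python
from h import *
for c in ['top','scene']:
    p=r.grab_frame(c); K=p['camera_matrix'];E=p['extrinsics'];z=p['z_map']
    v,u=np.mgrid[:480,:640]
    P=np.stack([(u-K[0,2])*z/K[0,0],(v-K[1,2])*z/K[1,1],z],-1)@E[:3,:3].T+E[:3,3]
    Q=P[(z>0)&(P[...,2]>.06)]; rad=np.hypot(Q[:,0],Q[:,1]); a=np.degrees(np.arctan2(Q[:,1],Q[:,0]))
    for a0 in range(-100,45,10):
        m=(abs(a-a0)<5)&(rad>.25)
        if m.any():
            print(c,a0,'minr',rad[m].min().round(3),Q[m][rad[m].argmin()].round(3), 'minz in r<.62',Q[m&(rad<.62)][:,2].min().round(2) if (m&(rad<.62)).any() else None)
```

```text
top -20 minr 0.629 [ 0.607 -0.163  0.142] minz in r<.62 None
top -10 minr 0.601 [ 0.591 -0.108  0.238] minz in r<.62 0.08
top 0 minr 0.539 [0.539 0.017 0.123] minz in r<.62 0.06
top 10 minr 0.603 [0.601 0.053 0.495] minz in r<.62 0.06
top 20 minr 0.547 [0.496 0.231 0.062] minz in r<.62 0.06
top 30 minr 0.52 [0.466 0.23  0.062] minz in r<.62 0.06
top 40 minr 0.769 [0.629 0.441 0.06 ] minz in r<.62 None
scene -20 minr 0.61 [ 0.589 -0.159  0.419] minz in r<.62 0.25
scene -10 minr 0.56 [ 0.558 -0.049  0.416] minz in r<.62 0.06
scene 0 minr 0.539 [0.539 0.009 0.464] minz in r<.62 0.06
scene 10 minr 0.603 [0.601 0.053 0.524] minz in r<.62 0.45
scene 20 minr 0.553 [0.501 0.233 0.061] minz in r<.62 0.06
scene 30 minr 0.523 [0.468 0.232 0.061] minz in r<.62 0.06
scene 40 minr 0.897 [0.69  0.572 0.086] minz in r<.62 None
```

Request:
servo_tool(rows=[[[0, 0, 0, 0, 5.35], [0, 0, 0, 0, 5.35], [0, 0.017, -0.037, 0, 0], [0, 0.017, -0.037, 0, 0], [0, 0.017, -0.037, 0, 0]]], newtons=40)

```text
time: 1.87
ee_pos: [0.2066, -0.5932, 0.2309]
tool_rot: [1.0, 0.017, -0.0, -0.0]
force: [0.2, 0.4, 0.6]
gripper_width: 0.3
finger_force: 0.0
```

Request:
servo_tool(rows=[[[0, 0.0186, -0.0357, 0, 0], [0, 0.0186, -0.0357, 0, 0], [0, 0.0186, -0.0357, 0, 0], [0, 0.0186, -0.0357, 0, 0], [0, 0.0186, -0.0357, 0, 0]]])

```text
time: 2.28
ee_pos: [0.2938, -0.4112, 0.2316]
tool_rot: [1.0, 0.017, 0.0, 0.0]
force: [0.4, 0.1, -0.4]
gripper_width: -0.003
finger_force: 0.0
```

Request:
servo_tool(rows=[[[0, 0.0186, -0.0357, 0, 0], [0, 0.0186, -0.0357, 0, 0], [0, 0.0186, -0.0357, 0, 0], [0, 0.0186, -0.0357, 0, 0], [0, 0.0186, -0.0357, 0, 0]]])

```text
time: 2.7
ee_pos: [0.3805, -0.2295, 0.2316]
tool_rot: [1.0, 0.017, 0.0, 0.0]
force: [0.6, -0.5, -0.8]
gripper_width: -0.002
finger_force: 0.0
```

Request:
servo_tool(rows=[[[0, 0.0131, -0.0335, 0, 0], [0, 0.0131, -0.0335, 0, 0], [0, 0.0131, -0.0335, 0, 0], [0, 0.0131, -0.0335, 0, 0], [0, 0.0131, -0.0335, 0, 0]]])

```text
time: 3.12
ee_pos: [0.44, -0.0598, 0.2316]
tool_rot: [1.0, 0.018, 0.0, 0.0]
force: [1.4, -0.9, -0.0]
gripper_width: 0.001
finger_force: 0.0
```

Request:
servo_tool(rows=[[[0, 0.002, -0.03, 0, 0], [0, 0.002, -0.03, 0, 0], [0, 0.002, -0.03, 0, 0], [0, -0.001, -0.037, 0, 0], [0, -0.002, -0.037, 0, 0]]])

```text
time: 3.53
ee_pos: [0.4369, 0.1039, 0.2315]
tool_rot: [1.0, 0.017, 0.0, -0.0]
force: [0.2, -0.3, -0.4]
gripper_width: -0.002
finger_force: 0.0
```

Request:
servo_tool(rows=[[[0, 0.001, -0.037, 0, 0], [0, 0.001, -0.037, 0, 0], [0, 0.001, -0.037, 0, 0], [0, 0, 0, 0, 0]]])

```text
time: 3.87
ee_pos: [0.4357, 0.2215, 0.2318]
tool_rot: [1.0, 0.022, 0.001, -0.002]
force: [0.7, 0.6, 0.3]
gripper_width: 0.001
finger_force: 0.0
```

```bash
cat >> h.py <<'E'
def cloud(c):
    s=r.read_state(); p=r.grab_frame(c); K=p['camera_matrix'];z=p['z_map']
    if c=='wrist':
        T=np.eye(4);T[:3,:3]=R.from_quat(s['tool_rot']).as_matrix();T[:3,3]=s['ee_pos'];E=T@p['tool_from_camera']
    else: E=p['extrinsics']
    v,u=np.mgrid[:480,:640]
    P=np.stack([(u-K[0,2])*z/K[0,0],(v-K[1,2])*z/K[1,1],z],-1)@E[:3,:3].T+E[:3,3]
    P[z==0]=np.nan
    return p,P
E
python3 - <<'E'
from h import *
st(); p,P=cloud('wrist'); save(p,'w1')
print(np.nanmin(P,(0,1)),np.nanmax(P,(0,1)))
for n in ['dock','pedal_pad','dock_hood','cassette','catch_left_pad','catch_right_pad']:
    print(n,[(np.round(d['position'],4).tolist(),round(d['conf'],2)) for d in r.pinpoint(p,n)[:2]])
X,Y,Z=np.moveaxis(P,-1,0)
m=(abs(X-.48)<.045)&(abs(Y-.28)<.1)&(Z>.058)&(Z<.068)
if m.any(): print('hood',m.sum(),cv2.minAreaRect(P[m][:,:2].astype(np.float32)),P[m].mean(0))
m=(abs(X-.59)<.05)&(abs(Y-.28)<.05)&(Z>.098)&(Z<.11)
if m.any(): print('grip',m.sum(),cv2.minAreaRect(P[m][:,:2].astype(np.float32)),P[m].mean(0))
d=r.masks_of(p,'pedal_pad')
for d in d[:1]:
    m=d['pixels']&(Z>.02);print('pedal',d['conf'],cv2.minAreaRect(P[m][:,:2].astype(np.float32)),P[m].min(0),P[m].max(0))
E
```

```text
t 3.8667 p [0.4357 0.2215 0.2318] R [[0.999, 0.043, 0.002], [0.043, -0.999, 0.005], [0.002, -0.004, -1.0]] F [0.7 0.6 0.3] w 0.0014482555978513924 ff 0.0
[-0.91460728 -1.17697908 -0.71899027] [0.64606436 1.50682838 0.33601264]
dock [([0.5905, 0.2541, 0.0821], 0.63)]
pedal_pad [([0.4477, 0.2779, 0.0398], 0.83)]
dock_hood [([0.4837, 0.2805, 0.0588], 0.61)]
cassette [([0.5872, 0.2815, 0.0143], 0.61), ([0.4845, 0.2778, 0.0611], 0.35)]
catch_left_pad [([0.5895, 0.3099, 0.0808], 0.63)]
catch_right_pad [([0.5922, 0.2574, 0.0834], 0.98)]
hood 4639 ((0.48544788360595703, 0.2792195677757263), (0.0399458184838295, 0.09182249009609222), 2.501682758331299) [0.48599056 0.27869128 0.06446063]
grip 2283 ((0.5870769619941711, 0.2817278206348419), (0.02824806049466133, 0.05200596898794174), 2.6262683868408203) [0.58626071 0.28230949 0.10316772]
pedal 0.96 ((0.4442281424999237, 0.2774374186992645), (0.04341613128781319, 0.0501323826611042), 2.368701219558716) [0.42295204 0.25167905 0.03383065] [0.46556696 0.30301383 0.06585248]
```

View pics/w1.png

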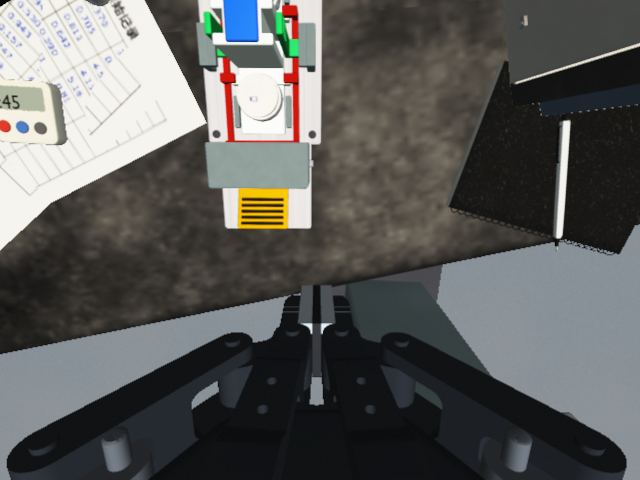

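The wrist view shows the yellow pedal at (262,208), the hood at (258,165) and the green catches at (212,35) and (285,40), with the shut fingers at the bottom centre. The dock's yaw is about 2.4°, and the pad lies about 54 mm left of the TCP. I'll line up and descend.

Request:
servo_tool(rows=[[[0, 0.003, -0.027, 0.03, -0.2], [0, 0.003, -0.027, 0.03, -0.2], [0, 0, 0, 0.035, 0], [0, 0, 0, 0.035, 0], [0, 0, 0, 0, 0]]])

```text
time: 4.68
ee_pos: [0.4376, 0.2659, 0.0963]
tool_rot: [1.0, 0.021, -0.003, 0.002]
force: [-0.3, -0.8, -0.2]
gripper_width: -0.0
finger_force: 0.0
```

```bash
python3 -c "
from h import *
st()"
```

```text
t 4.6833 p [0.4376 0.2659 0.0963] R [[0.999, 0.042, -0.007], [0.042, -0.999, -0.005], [-0.007, 0.005, -1.0]] F [-0.3 -0.8 -0.2] w -0.0004382614352732174 ff 0.0
```

Request:
servo_tool(rows=[[[0, 0, -0.009, 0.02, 0], [0, 0, 0, 0.015, 0], [0, 0, 0, 0.005, 0], [0, 0, 0, 0, 0]]])

```text
time: 5.02
ee_pos: [0.4396, 0.2759, 0.0616]
tool_rot: [1.0, 0.021, -0.0, 0.0]
force: [0.0, 0.6, -0.2]
gripper_width: -0.001
finger_force: 0.0
```

Request:
servo_tool(rows=[[[0, 0, 0, 0.006, 0], [0, 0, 0, 0.006, 0], [0, 0, 0, 0.006, 0], [0, 0, 0, 0.006, 0], [0, 0, 0, 0, 0]]])

```text
time: 5.43
ee_pos: [0.4394, 0.2766, 0.0367]
tool_rot: [1.0, 0.021, -0.0, 0.0]
force: [0.1, 1.0, 3.9]
gripper_width: 0.003
finger_force: 1.9
```

Request:
servo_tool(rows=[[[0, 0, 0, 0.004, 0], [0, 0, 0, 0.004, 0], [0, 0, 0, 0.003, 0], [0, 0, 0, 0, 0]]])

```text
time: 5.77
ee_pos: [0.4384, 0.2766, 0.026]
tool_rot: [1.0, 0.021, -0.001, 0.0]
force: [-4.6, 0.2, 5.6]
gripper_width: 0.0
finger_force: 3.0
```

Request:
servo_tool(rows=[[[0, 0, 0, 0.003, 0], [0, 0, 0, 0, 0], [0, 0, 0, 0, 0]]])

```text
time: 6.02
ee_pos: [0.4384, 0.2766, 0.0234]
tool_rot: [1.0, 0.021, -0.001, 0.0]
force: [-4.1, 0.3, 7.7]
gripper_width: -0.001
finger_force: 3.3
```

Request:
servo_tool(rows=[[[0, 0, 0, 0.002, 0], [0, 0, 0, 0, 0], [0, 0, 0, 0.001, 0], [0, 0, 0, 0, 0]]])

```text
time: 6.35
ee_pos: [0.4385, 0.2766, 0.0223]
tool_rot: [1.0, 0.021, -0.0, 0.0]
force: [-8.4, -2.1, 36.8]
gripper_width: -0.002
finger_force: 18.5
```

Request:
servo_tool(rows=[[[0, 0, 0, -0.002, 0], [0, 0, 0, -0.01, 0], [0, 0, 0, -0.02, 0], [0, 0, 0, -0.035, 0], [0, 0, 0, -0.04, 0]]])

```text
time: 6.77
ee_pos: [0.4386, 0.2761, 0.1273]
tool_rot: [1.0, 0.021, -0.001, 0.001]
force: [1.3, -0.2, 1.4]
gripper_width: -0.001
finger_force: 0.0
```

Request:
servo_tool(rows=[[[1, 0, 0, -0.04, 0], [1, 0, 0, -0.04, 0], [1, 0, 0, -0.02, 0], [1, 0, 0, 0, 0], [1, 0, 0, 0, 0]]])

```text
time: 7.18
ee_pos: [0.44, 0.2768, 0.2286]
tool_rot: [1.0, 0.021, 0.001, -0.001]
force: [0.6, 0.4, -0.6]
gripper_width: 0.709
finger_force: 0.0
```

Run:
```python
from h import *
st(); p,P=cloud('wrist'); save(p,'w2')
X,Y,Z=np.moveaxis(P,-1,0)
for n in ['pedal_pad','cassette','catch_left_pad','catch_right_pad']:
    print(n,[(np.round(d['position'],4).tolist(),round(d['conf'],2)) for d in r.pinpoint(p,n)[:2]])
m=(abs(X-.59)<.05)&(abs(Y-.28)<.05)&(Z>.098)&(Z<.11)
if m.any(): print('grip',m.sum(),cv2.minAreaRect(P[m][:,:2].astype(np.float32)),P[m].mean(0))
m=(abs(X-.48)<.045)&(abs(Y-.28)<.1)&(Z>.058)&(Z<.068)
if m.any(): print('hood',m.sum(),cv2.minAreaRect(P[m][:,:2].astype(np.float32)),P[m].mean(0))
# red x-extent: compare with w1
q,Q=cloud('top'); save(q,'top2')
for n in ['top1','top2','w1','w2']:
    im=cv2.imread('pics/'+n+'.png'); h=cv2.cvtColor(im,cv2.COLOR_BGR2HSV)
    red=((h[...,0]<8)|(h[...,0]>172))&(h[...,1]>150)&(h[...,2]>80)
    a=(slice(190,300),slice(310,375)) if n[0]=='t' else (slice(0,200),slice(150,340))
    k,l,s,c=cv2.connectedComponentsWithStats(red[a].astype(np.uint8))
    print(n,[x.tolist() for x in s[1:] if x[4]>8])
im=cv2.hconcat([cv2.resize(cv2.imread('pics/%s.png'%n)[190:330,300:390],None,fx=4,fy=4,interpolation=3) for n in ['top1','top2']]); cv2.imwrite('pics/cmp.png',im)
```

```text
t 7.1833 p [0.44   0.2768 0.2286] R [[0.999, 0.042, 0.002], [0.042, -0.999, 0.002], [0.003, -0.001, -1.0]] F [ 0.6  0.4 -0.6] w 0.7086596670128738 ff 0.0
pedal_pad [([0.4456, 0.2751, 0.0391], 0.93)]
cassette [([0.5873, 0.283, 0.009], 0.6), ([0.4504, 0.275, 0.0395], 0.56)]
catch_left_pad [([0.5916, 0.3076, 0.0791], 0.59), ([0.445, 0.274, 0.0389], 0.22)]
catch_right_pad [([0.5874, 0.2573, 0.0802], 0.89)]
grip 2547 ((0.5883857011795044, 0.28383544087409973), (0.03182058408856392, 0.053394243121147156), 0.5088845491409302) [0.58791023 0.28321    0.10311239]
hood 4655 ((0.48536863923072815, 0.2789779603481293), (0.04004644975066185, 0.09202100336551666), 2.430365800857544) [0.48586614 0.27901147 0.06442512]
top1 []
top2 []
w1 [[132, 5, 16, 11, 153], [142, 18, 6, 21, 114], [70, 57, 79, 85, 1136]]
w2 [[136, 27, 5, 10, 29], [129, 65, 14, 85, 541]]
```

View pics/w2.png

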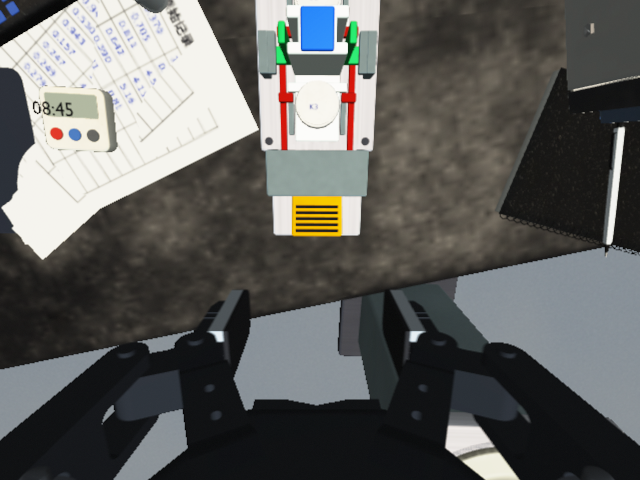

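View pics/cmp.png

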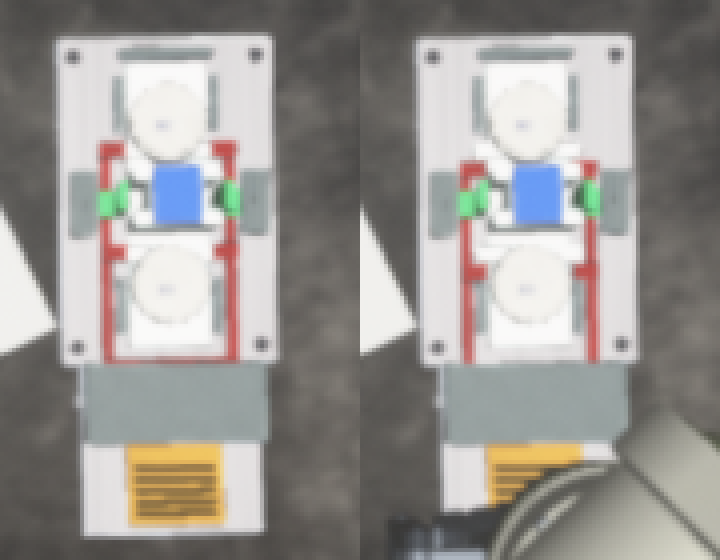

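Pressing the pedal worked. The pedal is back up at (317,215) in the wrist picture. In the comparison, the red hooks moved about 19–20 px of the 4x zoom (e.g. 252→271), roughly 10–11 mm, and the white lugs are now exposed. I'll measure that shift more finely while moving above the grip block.

Run:
```python
import cv2,numpy as np
a,b=[cv2.imread('pics/top%d.png'%i).astype(np.float32) for i in (1,2)]
f=lambda im:np.clip(im[...,2]-im[...,:2].max(-1),0,None)
for c0,c1 in ((325,332),(353,360),(327,331),(354,358)):
    for r0,r1 in ((222,236),(245,264)):
        w=[]
        for im in (a,b):
            pr=f(im)[r0:r1,c0:c1].sum(1); pr=pr-np.percentile(pr,20); pr[pr<pr.max()*.2]=0
            w.append((pr*np.arange(r0,r1)).sum()/pr.sum())
        print((c0,r0),np.round(w,2),'mm',round((w[1]-w[0])*2.14,1))
```

```text
(325, 222) [227.65 232.33] mm 10.0
(325, 245) [252.51 257.51] mm 10.7
(353, 222) [228.13 231.58] mm 7.4
(353, 245) [252.42 257.44] mm 10.7
(327, 222) [227.01 231.99] mm 10.7
(327, 245) [252.53 257.54] mm 10.7
(354, 222) [228.18 231.55] mm 7.2
(354, 245) [252.44 257.45] mm 10.7
```

Request:
servo_tool(rows=[[[1, 0.037, 0, 0, 0], [1, 0.037, 0, 0, 0], [1, 0.037, 0, 0, 0], [1, 0.037, 0, 0, 0], [1, 0, 0, 0, 0]]])

```text
time: 7.9
ee_pos: [0.594, 0.2816, 0.2256]
tool_rot: [1.0, 0.019, 0.001, 0.0]
force: [0.2, -0.8, -0.2]
gripper_width: 0.999
finger_force: 0.0
```

Run:
```python
from h import *
st(); p,P=cloud('wrist'); save(p,'w3')
X,Y,Z=np.moveaxis(P,-1,0)
for n in ['cassette','catch_left_pad','catch_right_pad']:
    print(n,[(np.round(d['position'],4).tolist(),round(d['conf'],2)) for d in r.pinpoint(p,n)[:2]])
m=(abs(X-.59)<.05)&(abs(Y-.28)<.05)&(Z>.098)&(Z<.11)
if m.any(): print('grip',m.sum(),cv2.minAreaRect(P[m][:,:2].astype(np.float32)),P[m].mean(0))
st()
```

```text
t 7.9 p [0.594  0.2816 0.2256] R [[0.999, 0.038, 0.002], [0.038, -0.999, -0.001], [0.002, 0.001, -1.0]] F [ 0.2 -0.8 -0.2] w 0.9992890505265167 ff 0.0
cassette [([0.5864, 0.2807, 0.0095], 0.74)]
catch_left_pad [([0.5906, 0.3095, 0.0768], 0.75), ([0.639, 0.4386, -0.0021], 0.48)]
catch_right_pad [([0.5909, 0.2533, 0.0804], 0.56)]
grip 1597 ((0.5893225073814392, 0.28292444348335266), (0.031047753989696503, 0.04379021003842354), 1.8190557956695557) [0.5902331  0.28299254 0.10306225]
t 8.1 p [0.5861 0.283  0.2261] R [[0.999, 0.043, -0.002], [0.043, -0.999, -0.001], [-0.002, 0.001, -1.0]] F [-0.6  0.  -0.2] w 0.9988867067946733 ff 0.0
```

View pics/w3.png

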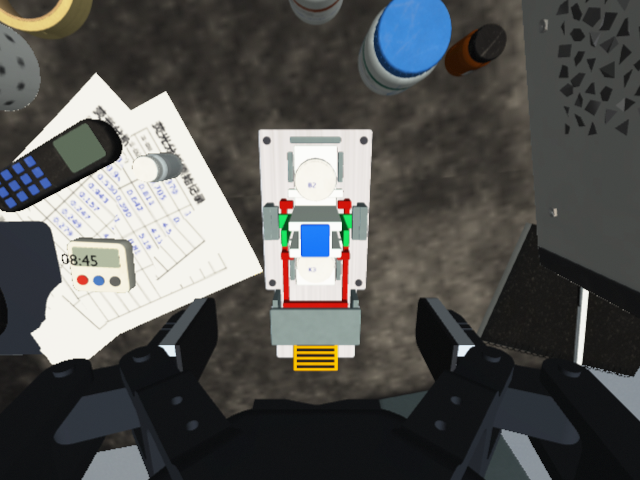

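The open fingers straddle the cassette: the blue grip top is at (315,240), the catches at (284,228) and (346,228), and the jar and vials are well clear. I'll descend to just above the grip block and check the centring.

Request:
servo_tool(rows=[[[1, 0.002, 0, 0.035, 0], [1, 0, 0, 0.035, 0], [1, 0, 0, 0.03, 0], [1, 0, 0, 0.015, 0], [1, 0, 0, 0, 0]]])

```text
time: 8.52
ee_pos: [0.586, 0.2824, 0.1087]
tool_rot: [1.0, 0.022, -0.003, 0.001]
force: [-0.9, 0.5, -0.6]
gripper_width: 1.001
finger_force: 0.0
```

Run:
```python
from h import *
r.grab_frame('scene')
s=st(); p,P=cloud('wrist'); save(p,'w4')
X,Y,Z=np.moveaxis(P,-1,0)
for n in ['cassette','catch_left_pad','catch_right_pad']:
    print(n,[(np.round(d['position'],4).tolist(),round(d['conf'],2)) for d in r.pinpoint(p,n)[:2]])
m=(abs(X-.59)<.05)&(abs(Y-.28)<.04)&(Z>.098)&(Z<.108)
if m.any(): print('grip',m.sum(),cv2.minAreaRect(P[m][:,:2].astype(np.float32)),P[m].mean(0))
st()
```

```text
t 8.5667 p [0.5873 0.283  0.1109] R [[0.999, 0.043, -0.004], [0.043, -0.999, -0.002], [-0.004, 0.001, -1.0]] F [0.1 0.2 0.3] w 1.0011504022908086 ff 0.0
cassette [([0.5864, 0.2854, 0.0122], 0.92)]
catch_left_pad [([0.5919, 0.3117, 0.0782], 0.64)]
catch_right_pad [([0.5877, 0.2545, 0.0828], 0.74), ([0.5864, 0.3091, 0.0819], 0.74)]
grip 4359 ((0.5891018509864807, 0.2828722298145294), (0.03146957978606224, 0.05483896657824516), 1.4859169721603394) [0.59081694 0.28304834 0.10308499]
t 8.7667 p [0.5898 0.2836 0.1141] R [[0.999, 0.042, 0.002], [0.042, -0.999, 0.001], [0.002, -0.001, -1.0]] F [-0.8  0.5 -0.2] w 0.9992779223523373 ff 0.0
```

View pics/w4.png

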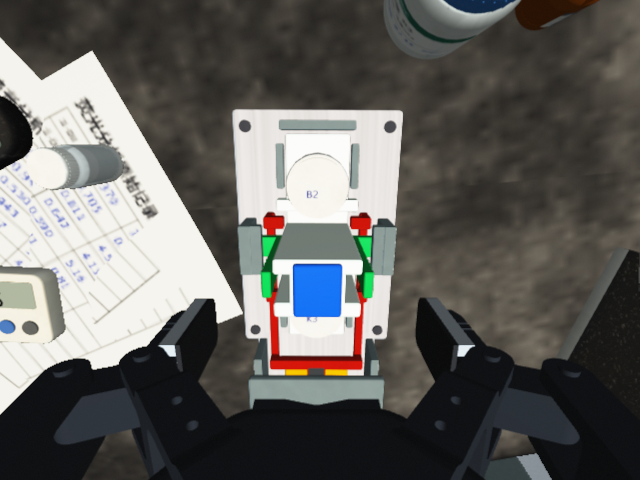

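The grip top is at (317,290) and the catches at (267,280) and (368,280), midway between the fingers. The red hooks at (274,218) and (360,218) stand off the lugs. I'll descend and close.

Request:
servo_tool(rows=[[[1, 0, 0.0005, 0.015, 0], [1, 0, 0, 0.015, 0], [1, 0, 0, 0.015, 0], [1, 0, 0, 0.009, 0], [1, 0, 0, 0.003, 0]]])

```text
time: 9.18
ee_pos: [0.5892, 0.2824, 0.055]
tool_rot: [1.0, 0.021, -0.0, 0.0]
force: [0.0, -0.9, -0.0]
gripper_width: 1.0
finger_force: 0.0
```

Request:
servo_tool(rows=[[[1, 0, 0, 0, 0], [1, 0, 0, 0, 0], [1, 0, 0, 0, 0]]])

```text
time: 9.43
ee_pos: [0.5899, 0.2828, 0.0563]
tool_rot: [1.0, 0.021, 0.001, -0.0]
force: [0.3, 0.1, -0.4]
gripper_width: 0.994
finger_force: 0.0
```

Position is good. Closing the gripper at 40 N.

Request:
servo_tool(rows=[[[0, 0, 0, 0, 0], [0, 0, 0, 0, 0], [0, 0, 0, 0, 0], [0, 0, 0, 0, 0], [0, 0, 0, 0, 0]]], newtons=40)

```text
time: 9.85
ee_pos: [0.5898, 0.2827, 0.0561]
tool_rot: [1.0, 0.021, 0.001, -0.0]
force: [-1.8, 0.1, 5.4]
gripper_width: 0.503
finger_force: 41.2
```

Request:
servo_tool(rows=[[[0, 0, 0, 0, 0], [0, 0, 0, 0, 0], [0, 0, 0, 0, 0], [0, 0, 0, 0, 0]]])

```text
time: 10.18
ee_pos: [0.5898, 0.2827, 0.0561]
tool_rot: [1.0, 0.021, 0.001, -0.0]
force: [0.1, -0.4, 5.0]
gripper_width: 0.513
finger_force: 41.2
```

The opening of 43.6 mm means both catches are flush. I'll start the lift gently and watch the force.

Request:
servo_tool(rows=[[[0, 0, 0, -0.002, 0], [0, 0, 0, -0.002, 0], [0, 0, 0, -0.002, 0], [0, 0, 0, 0, 0]]])

```text
time: 10.52
ee_pos: [0.5894, 0.2825, 0.0614]
tool_rot: [1.0, 0.021, -0.0, 0.0]
force: [-0.6, -0.1, -3.0]
gripper_width: 0.506
finger_force: 41.0
```

Request:
servo_tool(rows=[[[0, 0, 0, -0.006, 0], [0, 0, 0, -0.01, 0], [0, 0, 0, -0.012, 0], [0, 0, 0, -0.012, 0], [0, 0, 0, -0.012, 0]]])

```text
time: 10.93
ee_pos: [0.5896, 0.2826, 0.1151]
tool_rot: [1.0, 0.021, 0.0, -0.0]
force: [0.1, 0.5, -2.6]
gripper_width: 0.508
finger_force: 41.1
```

Request:
servo_tool(rows=[[[0, 0, 0, -0.012, 0], [0, 0, 0, -0.012, 0], [0, 0, 0, -0.012, 0], [0, 0, 0, -0.01, 0], [0, 0, 0, -0.008, 0]]])

```text
time: 11.35
ee_pos: [0.5896, 0.2826, 0.1688]
tool_rot: [1.0, 0.021, 0.0, -0.0]
force: [0.8, -0.9, -2.5]
gripper_width: 0.512
finger_force: 41.1
```

Request:
servo_tool(rows=[[[0, 0, 0, -0.006, 0], [0, 0, 0, -0.002, 0], [0, 0, 0, 0, 0], [0, 0, 0, 0, 0], [0, 0, 0, 0, 0]]])

```text
time: 11.77
ee_pos: [0.5891, 0.2823, 0.1746]
tool_rot: [1.0, 0.021, -0.001, 0.0]
force: [0.3, -0.4, -3.3]
gripper_width: 0.511
finger_force: 41.1
```

Request:
servo_tool(rows=[[[0, 0, 0, 0, 0], [0, 0, 0, 0, 0], [0, 0, 0, 0, 0], [0, 0, 0, 0, 0], [0, 0, 0, 0, 0]]])

```text
time: 12.18
ee_pos: [0.5894, 0.2825, 0.1751]
tool_rot: [1.0, 0.021, -0.0, 0.0]
force: [1.7, -0.0, -2.9]
gripper_width: 0.509
finger_force: 41.1
```

Run:
```python
from h import *
s=st(); p,P=cloud('scene'); cv2.imwrite('pics/s5.png',cv2.resize(p['frame'][180:360,200:420,::-1],None,fx=3,fy=3))
for n in ['cassette','dock','catch_left_pad','catch_right_pad']:
    print(n,[(np.round(d['position'],4).tolist(),round(d['conf'],2)) for d in r.pinpoint(p,n)[:2]])
p,P=cloud('wrist'); save(p,'w5')
print([(np.round(d['position'],4).tolist(),round(d['conf'],2)) for d in r.pinpoint(p,'cassette')[:2]])
st()
```

```text
t 12.1833 p [0.5894 0.2825 0.1751] R [[0.999, 0.042, -0.0], [0.042, -0.999, -0.0], [-0.0, 0.0, -1.0]] F [ 1.7 -0.  -2.9] w 0.5093363111026681 ff 41.09116695821285
cassette [([0.5873, 0.2877, 0.1298], 0.93)]
dock [([0.5889, 0.2825, -0.0003], 0.87)]
catch_left_pad []
catch_right_pad []
[([0.5882, 0.2834, 0.1282], 0.75)]
t 12.5333 p [0.5894 0.2825 0.1753] R [[0.999, 0.042, -0.0], [0.042, -0.999, -0.0], [-0.0, 0.0, -1.0]] F [ 0.2 -0.5 -2.8] w 0.5080986955189994 ff 41.09112024307251
```

View pics/s5.png

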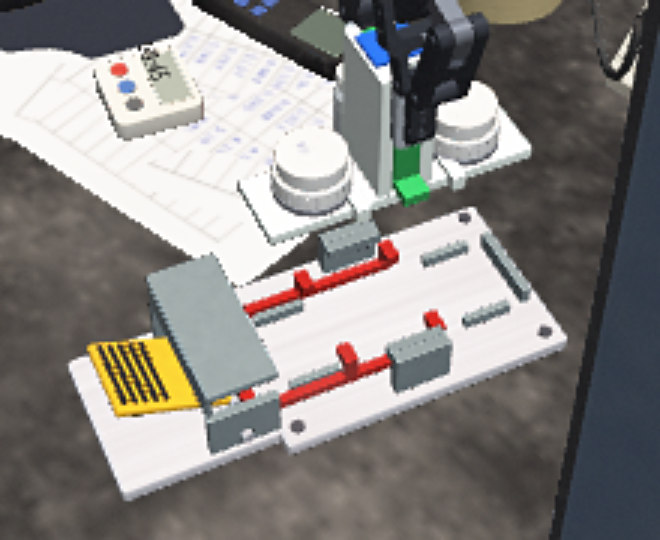

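View pics/w5.png

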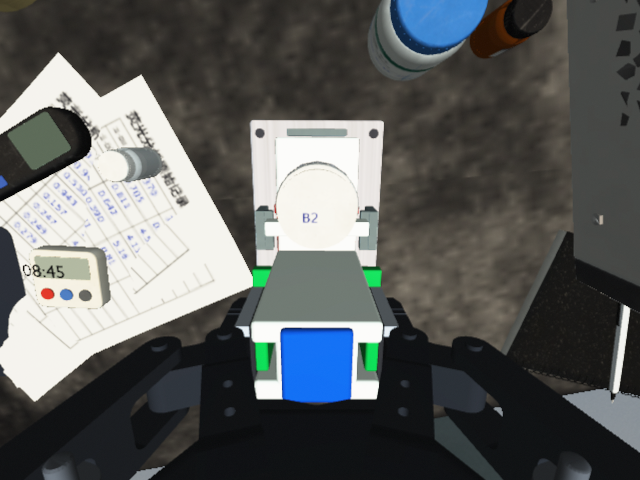

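The cassette hangs level about 119 mm above its seat, with the catches flush at (262,355) and (370,355) in the wrist picture. The pedal is up, the bolt is back, and the bystanders haven't moved. Handing in.

```bash
python3 -c "
from rig import r
print(r.hand_in())"
```

```text
the job is handed in; nothing more can be done
None
```

I handed the job in at about 12.5 s: the pedal was pressed to its stop and released, both catches are pinched flush, and the cassette is held still and level about 12 cm above its seat; `hand_in()` returned no verdict.

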